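Clamp the drawer front, then offer up its bar handle

TASK

Wind the vise crank clockwise (seen from the crank end) until the jaw firmly grips the white drawer front, and let go of it. Then pick up the steel bar handle, carry it over the screw box and hold it level about 1 cm above the drawer front, its feet straight over the two drilled holes, never touching the front. Finish still holding it there, ready for its screws; leave the other things in place.

Things in the scene. Friction and masses are not known exactly. Their poses are not given: they have to be found in the camera images.
- vise: Grey machine vise, bolted down. Origin: centre of underside, on the worktop; x = closing direction, from crank end to fixed jaw; z up. Steel bed 52 mm high, 90 wide. Fixed jaw from x = 70 (its face) to 100 mm, 86 high. Nut block x = -135 to -115 mm, 84 high, carries the screw: axis along x at y = 0, 72 mm high. Base plate 130 wide, 18 high, x = -150 to 110 mm.
- jaw: Sliding jaw with its screw, 90 mm wide, 30 thick, top 86 mm high. Axes as the vise's; origin on the vise's origin when fully open, moving along +x with the jaw. Its clamping face is at x = -70 mm of its own frame (full opening 140 mm).
- crank (a joint): Crank angle a, rad. 0: jaw fully open, arm straight up. Grows clockwise seen from the crank end (right-handed about vise +x), closing the jaw 3.183 mm per rad; the crank travels with it. Idle turning takes 2-3 N at the knob; near 12.57 rad the panel is squeezed and it stiffens sharply (within 0.1 rad): 6-10 N at the knob clamps firmly. The screw stays where it is left.
- crank_grip (a point): Centre of the black crank knob, 22 mm diameter, 42 long, axis parallel to vise x; it spins on its pin, so can be pinched across vise y from above and led round without turning the gripper. In the vise frame it is at x = -224.5 + 3.183 a, y = -35 sin a, z = 72 + 35 cos a (mm, a = crank angle in rad). The crank arm begins 24.5 mm from it, towards the vise.
- panel: White laminate drawer front, loose, 100 mm (x) by 220 (y) by 18 thick, 0.35 kg, flat on the vise bed between the jaws, which grip its 100 mm width; its x is about parallel to the vise's. Origin: centre of underside. Clamping pushes it up to 9 mm along vise +x, against the fixed jaw, and squares it.
- holes_mid (a point): Point midway between the two drilled holes on the panel's upper face (18 mm above the panel's origin). The holes are dark, 8 mm wide, 128 mm apart along the panel's y axis, 64 mm either side of this point.
- handle: Steel bar handle, 0.1 to 0.2 kg, standing on its two feet on the worktop. Bar 160 mm long (along y), 12 wide (x), 12 high, from 24 to 36 mm above the foot ends. Two round feet, 12 mm diameter, at y = +64 and -64 mm. Origin: midway between the feet, at their underside. The two ways round are alike.
- screw_box: Grey open plastic box of screws, 160 (x) by 44 (y) by 90 mm high, 0.8 kg, standing between the bar handle and the vise. Origin: centre of its underside. Leave alone.
- cartridge: White standing bottle of sealant, 48 mm in diameter, 170 mm high. Origin: centre of its underside. Leave alone.
- screwdriver: Screwdriver with a red handle, about 200 mm long, lying on the worktop beyond the vise along its x axis. Leave alone.
There are look-alikes about, which are no part of the job. Of the things shaped like the panel, the white one is meant. Of the things that look like the handle, take the one that is nearest to the robot's base at the start.

How it is judged (in metres and radians):
On the way, in this order (a step that is already met when the one before it is completed fails the run):
1. the sliding jaw grips the drawer front (over 8 N) with the crank let go, before the bar handle is moved (contact force between jaw and panel above 8 N and contact force between jaw and the fingers below 0.2 N and distance of handle from where it was at the start of the episode below 0.015 m), for 0.2 s.
2. the bar handle is up in the fingers, its feet higher than the screw box (over 95 mm above the worktop) (height (world z) of handle above 0.095 m and contact force between handle and the fingers above 1 N), for 0.1 s.
At the end, for the whole second after the job is handed in: Jaw grips the drawer front with over 8 N. The bar handle is held still in the fingers, touching nothing else, foot ends 3 to 20 mm above the panel, centred over the holes within 6 mm along each panel axis, parallel to their line and level within 0.09 rad (contact force between jaw and panel above 8 N and x of handle in the frame of holes_mid between -0.006 and 0.006 m and y of handle in the frame of holes_mid between -0.006 and 0.006 m and z of handle in the frame of holes_mid between 0.003 and 0.02 m and angle between the y axis of handle and the y axis of panel, either way round below 0.09 rad and angle between handle's own z axis and vertical below 0.09 rad and contact force between handle and the fingers above 1 N and contact force between handle and panel below 0.1 N and contact force between handle and vise below 0.1 N and contact force between handle and screw_box below 0.1 N and linear speed of handle below 0.02 m/s); the arm keeps its last pose, push and grip.
It fails at once if the bar handle touches the drawer front (contact force between handle and panel above 0.3 N).
It fails at once if the screw box is shifted by more than 20 mm (distance of screw_box from where it was at the start of the episode above 0.02 m).
It fails at once if the cartridge is shifted by more than 20 mm (distance of cartridge from where it was at the start of the episode above 0.02 m).
It fails at once if the screwdriver is shifted by more than 20 mm (distance of screwdriver from where it was at the start of the episode above 0.02 m).
It also fails if it takes over 72 s, if anything falls off the work surface, if the arm or the gripper's body presses on something with over 40 N, if the wrist force passes 120 N, or if a joint passes its speed limit or range.

ROBOT

A 6-joint arm with a two-finger parallel gripper is mounted at the origin on the work surface. World frame = base frame: x ahead of the robot, y to its left, z up, the work surface at z = 0. Lengths are in m, angles in degrees, forces in N, time in s.
With the tool pointing down it reaches from about 0.3 to 0.75 m from the base axis. Payload 8.5 kg.
Tool frame: the origin (TCP) lies between the finger pads; the fingertips stand 17 mm ahead of it and the grasp point (between the pads) lies 2 mm behind it; z points along the fingers, y is the direction in which the jaws open and shut (so a half turn about z gives the same grasp; the last joint's range is limited). The gripper opens to 85 mm and grips with 20 to 120 N. Pads are 22 mm wide; open, the fingers measure 114 mm over their backs; the gripper's body (76 mm by 85 mm) begins 54 mm behind the grasp point. The pads swing forward as they close: fully open they stand 13 mm farther back than shut.
Start: joints at [60.659, 21.807, 74.336, -0, 83.858, -12.336], TCP at [0.161, 0.526, 0.248] pointing down, gripper open.
Joint ranges: [-178.18, 178.18], [-50.72, 133.34], [12.68, 142.11], [-81.47, 261.47], [9.98, 163.14], [-165.26, 165.26]. Speed limits (degrees/s): [136.94, 136.94, 180, 180, 180, 180].

INTERFACE

Orientations are given as a 3x3 rotation matrix whose columns are the frame's x, y, z axes.
In Python, from rig import readout, eyes, env gives the robot as it stands.
- The arm moves only by the tool arm_command, never from a script. Its argument "rows" is text: rows parted by semicolons, each of 7 numbers parted by spaces: the closure, from 0 (fully open) to 1 (shut), then the shift along the tool's x, y, z in mm, then the turn, a rotation vector about the tool's x, y, z in degrees. In form: grip dx dy dz rx ry rz; .... A call has 1 to 5 rows; each row shifts and turns the commanded pose from where the row before left it, along the tool's axes as they then stand; what a row does not reach is not made up. A row lasts 1/12 s, in which the tool goes at most 41.7 mm and 7.16 degrees, less where a joint would pass 70% of its speed; a pose out of reach is approached as far as the arm can. A call with a gripper value outside its range is refused whole. The fingers move at their own pace and stop on an object; "squeeze" is the grip in N (left out, the last holds). Time passes only in rows, so rows that do not move let the fingers close. It gives the time, the measured TCP pose, the force and the opening at its end, in the units of the state.
- readout.observe(): the state, without advancing time (a new reading comes with each control period).
- eyes.get_image(name): name is "scene" or "side" or "wrist"; returns the picture (420x560x3 uint8, red, green, blue); there is no depth.
- eyes.camera_model(name): a dict with "mtx" (3x3 intrinsics, pixels), "view" (4x4, takes a point from world to camera coordinates). Camera axes: x right, y up, looking along -z (the intrinsics and any distortion apply to the point x, -y, -z); pixel columns grow to the right and rows downward; lengths in m; the calibration is good to about 2 mm. A picture is of the moment at which its call begins: read the wrist's pose just before it. camera_model takes no time and is no camera call; for the wrist camera it gives the pose at the moment of the call.
- env.close_job(): hands the job in, once; it reports no verdict.
The state is a dict: "time_s": time; "q": joint angles; "qvel": joint speeds; "joint_efforts": joint torques, N m; "position": TCP position; "tool_rot": TCP orientation; "ft_force": force on the tool from outside, world axes, zero at the start; "wrist_torque": the same for the moment, N m; "grip_width": finger opening in m.
Only numpy, scipy, OpenCV 4.12 (cv2) and the standard library are available. Lean on these libraries where they do the work, as an engineer would, in place of code of your own. Each camera call takes 0.05 s, during which the arm holds its last target. There are 200 camera calls.

## Working session

There is one attempt and no reset: what is moved stays moved. The work goes in short steps, Python scripts to look and compute and a tool call to move; the robot and the scene stay as the last step left them, time stands still between calls to the robot, and variables do not carry over. Pictures are saved under pics/ and viewed, about 8 in all and at most 12, crops included, and the job is handed in when it is done.

Besides the shell and the picture viewer there is one more tool, called as name(argument=value, ...) on one line, values as JSON. arm_command: Moves the arm, as the interface text tells. Its arguments: {"type":"object","properties":{"rows":{"type":"string"},"squeeze":{"type":"number"}},"required":["rows"]}

```bash
ls; mkdir -p pics; cat > h.py <<'E'
import numpy as np, cv2
from rig import readout, eyes, env
def snap(n,f):
    m=eyes.camera_model(n); im=eyes.get_image(n); cv2.imwrite('pics/'+f+'.png',im[:,:,::-1]); np.savez('pics/'+f+'.npz',im=im,K=m['mtx'],V=m['view']); return im,m
def ray(m,u,v):
    K=np.array(m['mtx']);V=np.array(m['view']); d=np.linalg.inv(K)@[u,v,1]; d=np.array([d[0],-d[1],-d[2]])
    R=V[:3,:3]; return -R.T@V[:3,3], R.T@d
def onz(m,u,v,z):
    o,d=ray(m,u,v); return o+d*(z-o[2])/d[2]
def proj(m,P):
    K=np.array(m['mtx']);V=np.array(m['view']); c=V[:3,:3]@P+V[:3,3]; p=K@[c[0],-c[1],-c[2]]; return p[:2]/p[2]
def load(f):
    z=np.load('pics/'+f+'.npz'); return z['im'],dict(mtx=z['K'],view=z['V'])
E
python3 - <<'E'
from h import *
a,m1=snap('scene','s0');b,m2=snap('side','d0');c,m3=snap('wrist','w0')
print(m1,m2,m3); print(readout.observe())
E
```

```text
pics
{'mtx': array([[440.00040412,   0.        , 285.25047536],
       [  0.        , 440.00040412, 203.35288801],
       [  0.        ,   0.        ,   1.        ]]), 'view': array([[-0.35397351,  0.93520397,  0.00981231,  0.13075752],
       [-0.63883145, -0.24943297,  0.72778952,  0.36267326],
       [ 0.68307916,  0.2513498 ,  0.68573037, -1.4143945 ],
       [ 0.        ,  0.        ,  0.        ,  1.        ]])} {'mtx': array([[460.13119792,   0.        , 283.48465745],
       [  0.        , 460.13119792, 203.12160234],
       [  0.        ,   0.        ,   1.        ]]), 'view': array([[ 0.6797931 , -0.73330681, -0.01193539, -0.35336351],
       [ 0.50558304,  0.45677445,  0.73194459, -0.42065919],
       [-0.53128818, -0.50360522,  0.68125961, -0.86064368],
       [ 0.        ,  0.        ,  0.        ,  1.        ]])} {'mtx': array([[299.55401139,   0.        , 275.35892636],
       [  0.        , 299.55401139, 209.36585822],
       [  0.        ,   0.        ,   1.        ]]), 'view': array([[ 2.91845508e-01,  9.56465008e-01, -9.41869927e-04,
        -5.50494139e-01],
     
[... 338 characters left out ...]
56863e-04,
        8.38605863e+01, -1.23349708e+01]), 'qvel': array([-0.01850982, -0.14098367, -0.11834493,  0.01100567,  0.00106723,
        0.04748719]), 'joint_efforts': array([ 2.89786534e-03, -4.48622668e+01, -2.31343102e+01, -9.89965247e-05,
        3.83170714e-03, -6.73151455e-07]), 'position': array([0.16074727, 0.52576697, 0.24783814]), 'tool_rot': array([[-9.56276879e-01,  2.92462304e-01, -5.75099497e-04],
       [ 2.92462766e-01,  9.56276344e-01, -1.04168040e-03],
       [ 2.45301795e-04, -1.16433007e-03, -9.99999292e-01]]), 'ft_force': array([-0.03740344,  0.65063696, -0.11878242]), 'wrist_torque': array([-0.00148346,  0.01970809, -0.03520964]), 'grip_width': 0.08547264304247255}
```

View pics/s0.png

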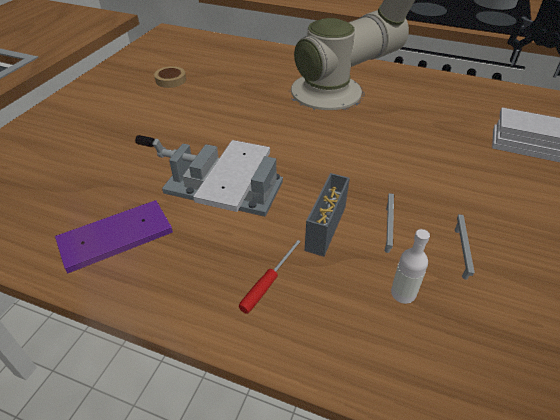

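View pics/d0.png

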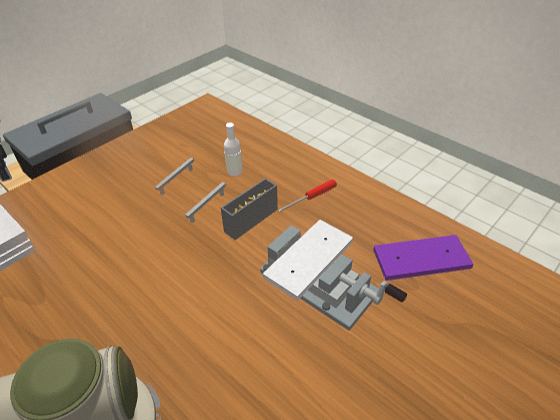

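Scene view: knob (143,140), white panel holes (244,154)/(223,188), handle candidates at (390,222) and (465,245), box (327,215), bottle (410,270). The purple board (115,235) is a decoy for the panel. I'll triangulate these and check them in a crop.

```bash
cat >> h.py <<'E'
def tri(ms,ps):
    A=np.zeros((3,3));b=np.zeros(3)
    for m,p in zip(ms,ps):
        o,d=ray(m,*p);d/=np.linalg.norm(d);Q=np.eye(3)-np.outer(d,d);A+=Q;b+=Q@o
    return np.linalg.solve(A,b)
def dark(im,u,v,r,thr):
    c=im[v-r:v+r+1,u-r:u+r+1].max(2).astype(float);w=np.clip(thr-c,0,None)
    y,x=np.mgrid[-r:r+1,-r:r+1]; return (u+(x*w).sum()/w.sum(), v+(y*w).sum()/w.sum())
E
python3 - <<'E'
from h import *
a,m1=load('s0');b,m2=load('d0');M=[m1,m2]
h1=[dark(a,244,154,4,150),dark(a,223,188,4,150)];h2=[dark(b,293,271,4,150),dark(b,325,239,4,150)]
print(h1,h2)
for i in range(2): print('hole',tri(M,[h1[i],h2[i]]), onz(m1,*h1[i],.07),onz(m2,*h2[i],.07))
k1=dark(a,145,141,13,50);k2=dark(b,397,293,13,50);print('knob',k1,k2,tri(M,[k1,k2]))
for n,im,m,rects in(('s',a,m1,[(380,185,400,255),(452,208,478,282)]),('d',b,m2,[(180,178,230,225),(150,152,198,196)])):
    for (x0,y0,x1,y1) in rects:
        s=im[y0:y1,x0:x1].astype(int); g=(s[...,0]-s[...,2]<25).astype(np.uint8)
        n_,L,st,c=cv2.connectedComponentsWithStats(g);k=1+st[1:,4].argmax();ys,xs=np.nonzero(L==k)
        P=np.stack([xs+x0,ys+y0],1).astype(np.float32);r=cv2.minAreaRect(P);print(n,len(P),r,[onz(m,*p,.036).round(3) for p in cv2.boxPoints(r)])
f=lambda i,x0,y0,x1,y1:cv2.resize(i[y0:y1,x0:x1],(390,290),interpolation=cv2.INTER_CUBIC)
o=np.vstack([np.hstack([f(a,130,125,290,244),f(a,300,170,480,304)]),np.hstack([f(b,250,210,410,329),f(b,150,110,330,244)])])
cv2.imwrite('pics/c0.png',o[:,:,::-1])
E
```

```text
[(np.float64(243.83522727272728), np.float64(153.4659090909091)), (np.float64(222.6473282442748), np.float64(187.0671755725191))] [(np.float64(291.97732426303855), np.float64(271.0816326530612)), (np.float64(325.1994680851064), np.float64(238.38563829787233))]
hole [ 0.48381248 -0.06214006  0.06928364] [ 0.48543638 -0.06254649  0.07      ] [ 0.48287812 -0.06151565  0.07      ]
hole [ 0.61196785 -0.05434139  0.06938557] [ 0.61313462 -0.05473564  0.07      ] [ 0.61102464 -0.0538671   0.07      ]
knob (np.float64(144.38610378188216), np.float64(140.6678393433011)) (np.float64(395.06228373702425), np.float64(294.1332179930796)) [ 0.56333304 -0.27803198  0.10232433]
s 376 ((389.2754821777344, 222.5335693359375), (7.313256740570068, 59.08480453491211), 1.5074357986450195) [array([0.638, 0.313, 0.036]), array([0.462, 0.281, 0.036]), array([0.456, 0.297, 0.036]), array([0.633, 0.327, 0.036])]
s 516 ((463.6697692871094, 246.16249084472656), (65.30352783203125, 12.472227096557617), 81.15818786621094) [array([0.48 , 0.429, 0.036]), array([0.464, 0.454, 0.036]), array([0.639, 0.485, 0.036]), array([0.652, 0.463, 0.036])]
d 283 ((206.96246337890625, 201.68887329101562), (10.115875244140625, 50.32262420654297), 48.12213134765625) [array([0.452, 0.295, 0.036]), array([0.612, 0.325, 0.036]), array([0.603, 0.286, 0.036]), array([0.447, 0.259, 0.036])]
d 209 ((176.4576416015625, 175.40940856933594), (9.943960189819336, 46.372806549072266), 50.90614700317383) [array([0.469, 0.45 , 0.036]), array([0.625, 0.482, 0.036]), array([0.613, 0.438, 0.036]), array([0.461, 0.41 , 0.036])]
```

View pics/c0.png

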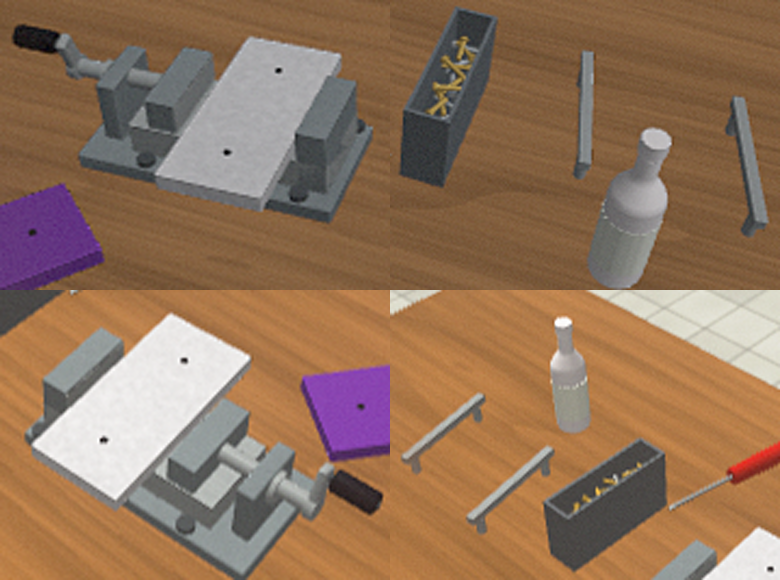

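Chosen handle: the one at scene (390,222), about (0.54, 0.30), r≈0.62 m; the other at (465,245) has r≈0.71 m. The knob is at about (0.563, -0.278, 0.102). I'll move above the vise for a close look.

```bash
cat >> h.py <<'E'
from scipy.spatial.transform import Rotation as Ro
def plan(tgt,yaw,grip,n,P=None,R=None):
    """tool pointing down, tool-y at world angle yaw deg. prints n equal rows; returns end pose"""
    s=readout.observe()
    P=np.array(s['position']) if P is None else P; R=np.array(s['tool_rot']) if R is None else R
    c,sn=np.cos(np.radians(yaw)),np.sin(np.radians(yaw))
    G=np.array([[sn,c,0],[-c,sn,0],[0,0,-1.]])
    rv=Ro.from_matrix(R.T@G).as_rotvec(); out=[]
    for i in range(n):
        Rn=R@Ro.from_rotvec(rv*i/n).as_matrix(); Pn=P+(np.array(tgt)-P)*i/n
        d=Rn.T@(np.array(tgt)-P)/n*1000
        out.append(' '.join([str(grip)]+['%.1f'%x for x in d]+['%.2f'%x for x in np.degrees(rv)/n]))
    for i in range(0,n,5): print('; '.join(out[i:i+5]))
    return np.array(tgt),G
E
python3 - <<'E'
from h import *
plan([.50,-.16,.30],3.5,0,25)
E
```

```text
Traceback (most recent call last):
  File "h.py", line 29, in plan
    rv=Ro.from_matrix(R.T@G).as_rotvec(); out=[]
       ~~~~~~~~~~~~~~^^^^^^^
  File "scipy/spatial/transform/_rotation.pyx", line 1143, in scipy.spatial.transform._rotation.Rotation.from_matrix
ValueError: Non-positive determinant (left-handed or null coordinate frame) in rotation matrix 0: [[-3.50296571e-01 -9.36638806e-01 -2.45301795e-04]
 [-9.36638299e-01  3.50296077e-01  1.16433007e-03]
 [ 1.00462847e-03 -6.37619888e-04  9.99999292e-01]].
```

```bash
sed -i 's/\[\[sn,c,0\],\[-c,sn,0\]/[[-sn,c,0],[c,sn,0]/' h.py
python3 - <<'E'
from h import *
plan([.50,-.16,.30],3.5,0,25)
E
```

```text
0 -21.0 -22.3 -2.1 -0.00 0.00 2.78; 0 -22.1 -21.2 -2.1 -0.00 0.00 2.78; 0 -23.1 -20.1 -2.1 -0.00 0.00 2.78; 0 -24.0 -19.0 -2.1 -0.00 0.00 2.78; 0 -24.9 -17.8 -2.1 -0.00 0.00 2.78
0 -25.7 -16.6 -2.1 -0.00 0.00 2.78; 0 -26.5 -15.3 -2.1 -0.00 0.00 2.78; 0 -27.2 -14.0 -2.1 -0.00 0.00 2.78; 0 -27.9 -12.7 -2.1 -0.00 0.00 2.78; 0 -28.4 -11.3 -2.1 -0.00 0.00 2.78
0 -29.0 -9.9 -2.1 -0.00 0.00 2.78; 0 -29.4 -8.5 -2.1 -0.00 0.00 2.78; 0 -29.8 -7.0 -2.1 -0.00 0.00 2.78; 0 -30.1 -5.6 -2.1 -0.00 0.00 2.78; 0 -30.3 -4.1 -2.1 -0.00 0.00 2.78
0 -30.5 -2.7 -2.1 -0.00 0.00 2.78; 0 -30.6 -1.2 -2.1 -0.00 0.00 2.78; 0 -30.6 0.3 -2.1 -0.00 0.00 2.78; 0 -30.6 1.8 -2.1 -0.00 0.00 2.78; 0 -30.4 3.3 -2.1 -0.00 0.00 2.78
0 -30.2 4.7 -2.1 -0.00 0.00 2.78; 0 -30.0 6.2 -2.1 -0.00 0.00 2.78; 0 -29.6 7.7 -2.1 -0.00 0.00 2.78; 0 -29.2 9.1 -2.1 -0.00 0.00 2.78; 0 -28.8 10.5 -2.1 -0.00 0.00 2.78
```

arm_command(rows="0 -21 -22 -2 0 0 2.8; 0 -22 -21 -2 0 0 2.8; 0 -23 -20 -2 0 0 2.8; 0 -24 -19 -2 0 0 2.8; 0 -25 -18 -2 0 0 2.8")

```text
time_s: 0.57
position: [0.2289, 0.3878, 0.2582]
tool_rot: [[-0.856, 0.517, -0.0], [0.517, 0.856, -0.0], [0.0, -0.0, -1.0]]
ft_force: [0.9, -0.0, -0.7]
grip_width: 0.0856
```

arm_command(rows="0 -26 -17 -2 0 0 2.8; 0 -27 -15 -2 0 0 2.8; 0 -27 -14 -2 0 0 2.8; 0 -28 -13 -2 0 0 2.8; 0 -28 -11 -2 0 0 2.8")

```text
time_s: 0.98
position: [0.2965, 0.2501, 0.2684]
tool_rot: [[-0.705, 0.709, -0.0], [0.709, 0.705, -0.0], [-0.0, -0.0, -1.0]]
ft_force: [1.0, -0.2, 0.7]
grip_width: 0.0855
```

arm_command(rows="0 -29 -10 -2 0 0 2.8; 0 -29 -9 -2 0 0 2.8; 0 -30 -7 -2 0 0 2.8; 0 -30 -6 -2 0 0 2.8; 0 -30 -4 -2 0 0 2.8")

```text
time_s: 1.4
position: [0.3628, 0.1125, 0.2784]
tool_rot: [[-0.513, 0.859, -0.0], [0.859, 0.513, 0.0], [0.0, -0.0, -1.0]]
ft_force: [0.7, 1.1, 0.6]
grip_width: 0.0856
```

arm_command(rows="0 -31 -3 -2 0 0 2.8; 0 -31 -1 -2 0 0 2.8; 0 -31 0 -2 0 0 2.8; 0 -31 2 -2 0 0 2.8; 0 -30 3 -2 0 0 2.8")

```text
time_s: 1.82
position: [0.4302, -0.0266, 0.2883]
tool_rot: [[-0.29, 0.957, -0.0], [0.957, 0.29, 0.0], [0.0, -0.0, -1.0]]
ft_force: [0.3, 0.2, -0.2]
grip_width: 0.0848
```

arm_command(rows="0 -30 5 -2 0 0 2.8; 0 -30 6 -2 0 0 2.8; 0 -30 8 -2 0 0 2.8; 0 -29 9 -2 0 0 2.8; 0 -29 10 -2 0 0 2.8")

```text
time_s: 2.23
position: [0.4968, -0.1643, 0.2982]
tool_rot: [[-0.05, 0.999, -0.0], [0.999, 0.05, 0.0], [0.0, -0.0, -1.0]]
ft_force: [-0.2, 0.7, 0.0]
grip_width: 0.0853
```

```bash
python3 - <<'E'
from h import *
s=readout.observe();print(s['position'],s['tool_rot'],s['time_s'],s['ft_force'])
im,m=snap('wrist','w1');print(m['view'])
cv2.imwrite('pics/w1z.png',cv2.resize(im,(784,588),interpolation=cv2.INTER_CUBIC)[:,:,::-1])
E
```

```text
[ 0.49680769 -0.16426478  0.29815854] [[-4.96457540e-02  9.98766793e-01 -4.38449302e-04]
 [ 9.98766830e-01  4.96458974e-02  3.22483809e-04]
 [ 3.43853328e-04 -4.21898668e-04 -9.99999852e-01]] 2.2333 [-0.24147489  0.65781726  0.01112184]
[[ 9.98734867e-01  5.02851723e-02  2.58116026e-04 -4.87203289e-01]
 [-4.80065538e-02  9.54981007e-01 -2.92756977e-01  2.32483665e-01]
 [-1.49678309e-02  2.92374209e-01  9.56186847e-01 -3.73271548e-01]
 [ 0.00000000e+00  0.00000000e+00  0.00000000e+00  1.00000000e+00]]
```

View pics/w1z.png

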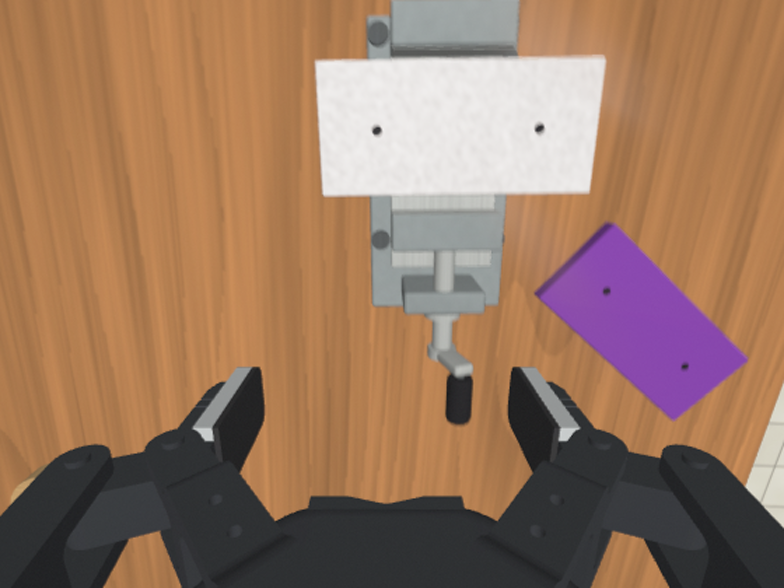

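```bash
python3 - <<'E'
from h import *
im,m=load('w1');print('cam',ray(m,0,0)[0])
def p(n,u,v,z): print(n,onz(m,u/1.4,v/1.4,z).round(4))
p('baseL',373,303,.018);p('baseR',500,303,.018);p('baseLtop',368,15,.018)
p('nutTL',404,277,.084);p('nutTR',484,277,.084);p('nutBL',404,292,.084);p('nutBR',484,292,.084)
p('jawTL',392,212,.086);p('jawTR',503,211,.086)
p('fixL',391,46,.086);p('fixR',517,46,.086)
p('knobTop',459,378,.1);p('knobBot',459,421,.1);p('scr',445,252,.079);p('scr2',444,275,.079)
h=[dark(im,269,93,5,120),dark(im,385,92,5,120)];print(h);H=[onz(m,*q,.07) for q in h];print(H,np.linalg.norm(H[1]-H[0]))
a,m1=load('s0');b,m2=load('d0')
k1=dark(a,145,141,13,50);k2=dark(b,397,293,13,50)
w=dark(im,328,285,22,45);print(w,tri([m1,m2,m],[k1,k2,w]),tri([m1,m],[k1,w]),tri([m2,m],[k2,w]))
E
```

```text
cam [ 0.49216059 -0.08838341  0.42510431]
baseL [ 0.4863 -0.2241  0.018 ]
baseR [ 0.616  -0.2175  0.018 ]
baseLtop [0.4714 0.0315 0.018 ]
nutTL [ 0.5123 -0.1778  0.084 ]
nutTR [ 0.5795 -0.1744  0.084 ]
nutBL [ 0.5132 -0.1909  0.084 ]
nutBR [ 0.5811 -0.1875  0.084 ]
jawTL [ 0.4992 -0.1242  0.086 ]
jawTR [ 0.5877 -0.1189  0.086 ]
fixL [ 0.4921 -0.007   0.086 ]
fixR [ 0.5823 -0.0024  0.086 ]
knobTop [ 0.5646 -0.2612  0.1   ]
knobBot [ 0.5689 -0.3039  0.1   ]
scr [ 0.5456 -0.1557  0.079 ]
scr2 [ 0.5465 -0.1756  0.079 ]
[(np.float64(268.72818181818184), np.float64(92.85818181818182)), (np.float64(384.93983402489624), np.float64(91.35995850622406))]
[array([ 0.48359503, -0.06251849,  0.07      ]), array([ 0.61194281, -0.05450276,  0.07      ])] 0.12859783724584326
(np.float64(324.1416349809886), np.float64(283.7827946768061)) [ 0.562388   -0.27851961  0.10236059] [ 0.5620678  -0.28078624  0.10041747] [ 0.5607268  -0.2774001   0.10459252]
```

Wrist view (1.4× zoom): the knob is at (459,400), the nut block's top edge at y=293, and the jaw face at y=212. From these the vise origin is ≈(0.541,-0.0744), yaw 93.2°, crank a≈6.58 rad, and the knob ≈(0.5626,-0.277,0.105).

arm_command(rows="0 -24 12 10 0 0 0.1; 0 -23 12 10 0 0 0.1; 0 -23 12 10 0 0 0.1; 0 -23 12 10 0 0 0.1; 0 -23 12 10 0 0 0")

```text
time_s: 2.7
position: [0.5625, -0.2768, 0.2474]
tool_rot: [[-0.045, 0.999, -0.001], [0.999, 0.045, 0.0], [0.0, -0.001, -1.0]]
ft_force: [-0.2, -0.8, -0.5]
grip_width: 0.0851
```

arm_command(rows="0 0 0 29 0 0 0; 0 0 0 29 0 0 0; 0 0 0 29 0 0 0; 0 0 0 29 0 0 0; 0 0 0 27 0 0 0")

```text
time_s: 3.12
position: [0.5616, -0.2755, 0.1034]
tool_rot: [[-0.045, 0.999, -0.001], [0.999, 0.045, 0.001], [0.001, -0.001, -1.0]]
ft_force: [0.8, -0.7, -0.5]
grip_width: 0.0848
```

```bash
python3 - <<'E'
from h import *
s=readout.observe();print(s['position'],s['tool_rot'][:2],s['time_s'],s['ft_force'])
im,m=snap('wrist','w2')
cv2.imwrite('pics/w2.png',im[:,:,::-1])
E
```

```text
[ 0.56164763 -0.27549734  0.10344069] [[-4.52558177e-02  9.98975032e-01 -8.92376878e-04]
 [ 9.98975165e-01  4.52564391e-02  6.88946466e-04]] 3.1167 [ 0.82116792 -0.74643389 -0.52601738]
```

View pics/w2.png

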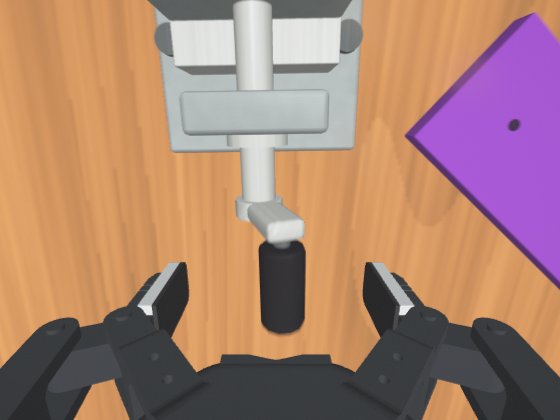

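Wrist view: the knob is centred at col 282, row 286, and the finger midpoint is at col 275. So shift about +3.4 mm in tool y, then close.

arm_command(rows="0 0 3.4 0 0 0 0; 0.3 0 0 0 0 0 0; 1 0 0 0 0 0 0; 1 0 0 0 0 0 0; 1 0 0 0 0 0 0", squeeze=40)

```text
time_s: 3.58
position: [0.5658, -0.2759, 0.1068]
tool_rot: [[-0.045, 0.999, 0.002], [0.999, 0.045, -0.001], [-0.002, 0.002, -1.0]]
ft_force: [-0.8, 0.5, -0.2]
grip_width: 0.0387
```

arm_command(rows="1 0 0 0 0 0 0; 1 0 0 0 0 0 0; 1 0 0 0 0 0 0; 1 0 0 0 0 0 0")

```text
time_s: 3.92
position: [0.5657, -0.2757, 0.106]
tool_rot: [[-0.045, 0.999, 0.001], [0.999, 0.045, -0.001], [-0.001, 0.001, -1.0]]
ft_force: [0.1, 1.2, 5.9]
grip_width: 0.0206
```

```bash
cat > crank.py <<'E'
from h import *
# rows for crank from a0 to a1; tool axes: tx ~ vise x, ty ~ -vise y, tz down
def rows(a0,a1,n,r=35.,yaw=0.6):
    a=np.linspace(a0,a1,n+1); x=3.183*a; ty=r*np.sin(a); tz=-r*np.cos(a)
    o=['1 %.1f %.1f %.1f 0 0 0'%(x[i+1]-x[i],ty[i+1]-ty[i],tz[i+1]-tz[i]) for i in range(n)]
    for i in range(0,n,5): print('%.2f'%a[min(i+5,n)],'|','; '.join(o[i:i+5]))
E
python3 - <<'E'
from crank import *
s=readout.observe();print(s['position'],s['time_s'],s['ft_force'],s['grip_width'])
rows(6.66,12.3,30)
E
```

```text
[ 0.56565403 -0.27574869  0.10600712] 3.9167 [0.07265832 1.22269535 5.94911217] 0.02058188654830252
7.60 | 1 0.6 5.9 3.0 0 0 0; 1 0.6 5.2 4.0 0 0 0; 1 0.6 4.4 4.9 0 0 0; 1 0.6 3.4 5.6 0 0 0; 1 0.6 2.2 6.2 0 0 0
8.54 | 1 0.6 1.0 6.5 0 0 0; 1 0.6 -0.2 6.6 0 0 0; 1 0.6 -1.4 6.4 0 0 0; 1 0.6 -2.6 6.0 0 0 0; 1 0.6 -3.7 5.5 0 0 0
9.48 | 1 0.6 -4.6 4.7 0 0 0; 1 0.6 -5.4 3.7 0 0 0; 1 0.6 -6.0 2.6 0 0 0; 1 0.6 -6.4 1.5 0 0 0; 1 0.6 -6.6 0.3 0 0 0
10.42 | 1 0.6 -6.5 -1.0 0 0 0; 1 0.6 -6.2 -2.2 0 0 0; 1 0.6 -5.7 -3.3 0 0 0; 1 0.6 -5.0 -4.3 0 0 0; 1 0.6 -4.1 -5.2 0 0 0
11.36 | 1 0.6 -3.0 -5.8 0 0 0; 1 0.6 -1.9 -6.3 0 0 0; 1 0.6 -0.7 -6.5 0 0 0; 1 0.6 0.5 -6.5 0 0 0; 1 0.6 1.8 -6.3 0 0 0
12.30 | 1 0.6 2.9 -5.9 0 0 0; 1 0.6 4.0 -5.2 0 0 0; 1 0.6 4.9 -4.4 0 0 0; 1 0.6 5.6 -3.4 0 0 0; 1 0.6 6.1 -2.3 0 0 0
```

arm_command(rows="1 0.6 5.9 3 0 0 0; 1 0.6 5.2 4 0 0 0; 1 0.6 4.4 4.9 0 0 0; 1 0.6 3.4 5.6 0 0 0; 1 0.6 2.2 6.2 0 0 0")

```text
time_s: 4.33
position: [0.5869, -0.2713, 0.0809]
tool_rot: [[-0.046, 0.999, 0.0], [0.999, 0.046, 0.0], [0.0, 0.0, -1.0]]
ft_force: [-1.1, 1.8, 2.7]
grip_width: 0.0203
```

arm_command(rows="1 0.6 1 6.5 0 0 0; 1 0.6 -0.2 6.6 0 0 0; 1 0.6 -1.4 6.4 0 0 0; 1 0.6 -2.6 6 0 0 0; 1 0.6 -3.7 5.5 0 0 0")

```text
time_s: 4.75
position: [0.5785, -0.2687, 0.0499]
tool_rot: [[-0.045, 0.999, -0.002], [0.999, 0.045, 0.001], [0.001, -0.002, -1.0]]
ft_force: [-5.2, 3.7, 8.4]
grip_width: 0.0209
```

arm_command(rows="1 0.6 -4.6 4.7 0 0 0; 1 0.6 -5.4 3.7 0 0 0; 1 0.6 -6 2.6 0 0 0; 1 0.6 -6.4 1.5 0 0 0; 1 0.6 -6.6 0.3 0 0 0")

```text
time_s: 5.17
position: [0.5507, -0.2676, 0.0384]
tool_rot: [[-0.045, 0.999, 0.003], [0.999, 0.045, -0.001], [-0.002, 0.003, -1.0]]
ft_force: [4.0, 3.5, 9.6]
grip_width: 0.0209
```

arm_command(rows="1 0.6 -6.5 -1 0 0 0; 1 0.6 -6.2 -2.2 0 0 0; 1 0.6 -5.7 -3.3 0 0 0; 1 0.6 -5 -4.3 0 0 0; 1 0.6 -4.1 -5.2 0 0 0")

```text
time_s: 5.58
position: [0.5231, -0.2663, 0.054]
tool_rot: [[-0.045, 0.999, 0.003], [0.999, 0.045, -0.002], [-0.002, 0.003, -1.0]]
ft_force: [7.3, 1.1, 0.5]
grip_width: 0.0209
```

arm_command(rows="1 0.6 -3 -5.8 0 0 0; 1 0.6 -1.9 -6.3 0 0 0; 1 0.6 -0.7 -6.5 0 0 0; 1 0.6 0.5 -6.5 0 0 0; 1 0.6 1.8 -6.3 0 0 0")

```text
time_s: 6.0
position: [0.5189, -0.2634, 0.0854]
tool_rot: [[-0.045, 0.999, -0.0], [0.999, 0.045, -0.001], [-0.001, -0.001, -1.0]]
ft_force: [2.2, -4.7, -4.3]
grip_width: 0.0203
```

arm_command(rows="1 0.6 2.9 -5.9 0 0 0; 1 0.6 4 -5.2 0 0 0; 1 0.6 4.9 -4.4 0 0 0; 1 0.6 5.6 -3.4 0 0 0; 1 0.6 6.1 -2.3 0 0 0")

```text
time_s: 6.42
position: [0.5416, -0.2592, 0.1071]
tool_rot: [[-0.045, 0.999, -0.003], [0.999, 0.045, -0.001], [-0.001, -0.003, -1.0]]
ft_force: [-4.4, -3.1, 3.0]
grip_width: 0.0205
```

arm_command(rows="1 0.2 2 -0.5 0 0 0; 1 0.2 2 -0.4 0 0 0; 1 0 0 0 0 0 0")

```text
time_s: 6.67
position: [0.5465, -0.2585, 0.1081]
tool_rot: [[-0.045, 0.999, 0.0], [0.999, 0.045, -0.001], [-0.001, 0.0, -1.0]]
ft_force: [-2.4, -2.5, 5.7]
grip_width: 0.0207
```

```bash
python3 - <<'E'
from h import *
for i in range(2):
    im,m=snap('wrist','w3'); s=readout.observe();print(s['position'],s['time_s'],s['ft_force'],s['wrist_torque'])
p,mm=snap('scene','s3')
E
```

```text
[ 0.54647066 -0.25845524  0.10807191] 6.7167 [-2.42924395 -3.0792858   5.24160737] [-0.45079136  0.24846998  0.0949472 ]
[ 0.54648301 -0.25849116  0.10807892] 6.7667 [-2.02655598 -3.48060996  5.08402474] [-0.36749834  0.21588087  0.06755987]
```

arm_command(rows="1 0.1 1.5 -0.2 0 0 0; 1 0 0 0 0 0 0")

```text
time_s: 6.98
position: [0.5478, -0.2583, 0.1083]
tool_rot: [[-0.045, 0.999, -0.0], [0.999, 0.045, -0.001], [-0.001, -0.0, -1.0]]
ft_force: [-2.2, -3.6, 5.1]
grip_width: 0.0206
```

arm_command(rows="1 0.1 1.5 0 0 0 0; 1 0 0 0 0 0 0")

```text
time_s: 7.15
position: [0.5494, -0.2581, 0.1084]
tool_rot: [[-0.045, 0.999, 0.0], [0.999, 0.045, -0.001], [-0.001, 0.0, -1.0]]
ft_force: [-1.7, -2.7, 6.9]
grip_width: 0.0205
```

arm_command(rows="1 0.1 1.5 0 0 0 0; 1 0 0 0 0 0 0")

```text
time_s: 7.32
position: [0.5509, -0.2578, 0.1084]
tool_rot: [[-0.045, 0.999, 0.0], [0.999, 0.045, -0.001], [-0.001, 0.0, -1.0]]
ft_force: [-2.2, -1.7, 7.5]
grip_width: 0.021
```

arm_command(rows="1 0.1 1.5 0 0 0 0; 1 0 0 0 0 0 0")

```text
time_s: 7.48
position: [0.5523, -0.2577, 0.1084]
tool_rot: [[-0.045, 0.999, 0.0], [0.999, 0.045, -0.001], [-0.001, 0.0, -1.0]]
ft_force: [-2.0, -0.6, 7.7]
grip_width: 0.0206
```

arm_command(rows="1 0.1 1.5 0.1 0 0 0; 1 0 0 0 0 0 0")

```text
time_s: 7.65
position: [0.5533, -0.2575, 0.1084]
tool_rot: [[-0.045, 0.999, -0.001], [0.999, 0.045, -0.001], [-0.001, -0.001, -1.0]]
ft_force: [-5.6, -3.1, 9.1]
grip_width: 0.0212
```

Stiffening; continue gently to about 9–10 N.

arm_command(rows="1 0 0.8 0 0 0 0; 1 0 0 0 0 0 0; 1 0 0 0 0 0 0")

```text
time_s: 7.9
position: [0.5537, -0.2576, 0.1083]
tool_rot: [[-0.045, 0.999, -0.002], [0.999, 0.045, -0.001], [-0.001, -0.002, -1.0]]
ft_force: [-6.9, -2.1, 8.8]
grip_width: 0.0205
```

arm_command(rows="1 0 0.6 0 0 0 0; 1 0 0 0 0 0 0; 1 0 0 0 0 0 0")

```text
time_s: 8.15
position: [0.554, -0.2575, 0.1083]
tool_rot: [[-0.045, 0.999, -0.003], [0.999, 0.045, -0.001], [-0.001, -0.003, -1.0]]
ft_force: [-10.3, -2.5, 9.1]
grip_width: 0.0205
```

arm_command(rows="0 0 0 0 0 0 0; 0 0 0 0 0 0 0; 0 0 0 0 0 0 0; 0 0 0 0 0 0 0; 0 0 0 0 0 0 0")

```text
time_s: 8.57
position: [0.5554, -0.2569, 0.1072]
tool_rot: [[-0.045, 0.999, -0.0], [0.999, 0.045, 0.0], [0.0, -0.0, -1.0]]
ft_force: [-0.1, -0.1, 0.1]
grip_width: 0.0794
```

arm_command(rows="0 0 0 -20 0 0 0; 0 0 0 -35 0 0 0; 0 10 0 -40 0 0 0; 0 25 -10 -30 0 0 0; 0 30 -10 -25 0 0 0")

```text
time_s: 8.98
position: [0.5325, -0.1935, 0.2595]
tool_rot: [[-0.044, 0.999, 0.002], [0.999, 0.044, -0.001], [-0.001, 0.002, -1.0]]
ft_force: [0.5, 1.3, 0.6]
grip_width: 0.0857
```

arm_command(rows="0 25 -10 -20 0 0 0; 0 20 -10 -15 0 0 0; 0 0 0 0 0 0 0")

```text
time_s: 9.23
position: [0.5098, -0.1462, 0.2963]
tool_rot: [[-0.048, 0.999, 0.005], [0.999, 0.048, -0.002], [-0.002, 0.005, -1.0]]
ft_force: [0.1, -0.4, -0.3]
grip_width: 0.0856
```

```bash
python3 - <<'E'
from h import *
s=readout.observe();print(s['position'],s['tool_rot'][:2],s['time_s'],s['ft_force'])
im,m=snap('wrist','w4');s0=snap('scene','s4');d0=snap('side','d4')
for g in [(.4835,-.0565,.07),(.611,-.0495,.07)]: print([proj(q,np.array(g)).round() for q in(m,s0[1],d0[1])])
o=np.hstack([cv2.resize(im,(400,300)),cv2.resize(s0[0][120:240,120:280],(400,300))])
cv2.imwrite('pics/c4.png',o[:,:,::-1])
E
```

```text
[ 0.5097869  -0.14623043  0.29633214] [[-0.04808591  0.99882921  0.00528674]
 [ 0.99884032  0.04809782 -0.00214867]] 9.2333 [ 0.12087269 -0.37914629 -0.25231035]
[array([255., 103.]), array([246., 154.]), array([291., 270.])]
[array([370., 102.]), array([225., 187.]), array([324., 237.])]
```

View pics/c4.png

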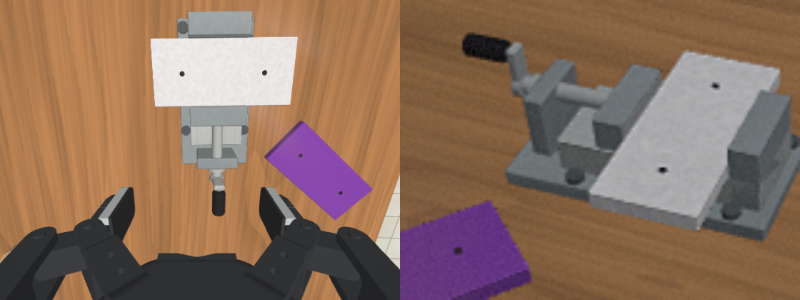

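The drawer front is clamped: the jaw is against it, the crank is upright, and the holes are at wrist ≈(255,103) and (370,102). Now measure the holes and the handle.

```bash
python3 - <<'E'
from h import *
L=[load(f) for f in('w4','s4','d4')]
G=[[(255,103),(246,154),(291,270)],[(370,102),(225,187),(324,237)]]
H=[]
for g in G:
    P=[dark(l[0],*dark_,4,140) for l,dark_ in zip(L,g)]
    P=[dark(l[0],int(round(p[0])),int(round(p[1])),4,140) for l,p in zip(L,P)]
    print(np.round(P,1).tolist(),tri([l[1] for l in L],P).round(4),[onz(l[1],*p,.07).round(4)[:2].tolist() for l,p in zip(L,P)]);H.append(onz(L[0][1],*P[0],.07))
d=H[1]-H[0];print((H[0]+H[1])/2,np.degrees(np.arctan2(d[1],d[0])),np.linalg.norm(d))
R=readout.observe()['tool_rot'];print(np.degrees(np.arctan2(R[1,1],R[0,1])))
plan([.45,.10,.30],50,0,10)
E
```

```text
[[254.4, 102.9], [245.7, 153.8], [290.3, 270.0]] [ 0.4832 -0.057   0.0694] [[0.4826, -0.0563], [0.4851, -0.0578], [0.4827, -0.0566]]
[[369.9, 101.3], [224.6, 187.5], [323.5, 237.2]] [ 0.6116 -0.049   0.0698] [[0.6108, -0.0484], [0.6128, -0.0502], [0.6113, -0.0483]]
[ 0.54671602 -0.05236873  0.07      ] 3.53201127584714 0.12844520232881843
2.604743758910998
0 25.2 -4.9 -0.8 -0.00 -0.00 -4.74; 0 25.5 -2.8 -0.8 -0.00 -0.00 -4.74; 0 25.6 -0.7 -0.8 -0.00 -0.00 -4.74; 0 25.6 1.4 -0.8 -0.00 -0.00 -4.74; 0 25.4 3.5 -0.8 -0.00 -0.00 -4.74
0 25.0 5.6 -0.8 -0.00 -0.00 -4.74; 0 24.5 7.7 -0.8 -0.00 -0.00 -4.74; 0 23.8 9.7 -0.8 -0.00 -0.00 -4.74; 0 22.9 11.6 -0.8 -0.00 -0.00 -4.74; 0 21.8 13.4 -0.8 -0.00 -0.00 -4.74
```

```bash
python3 - <<'E'
from h import *
plan([.55,.30,.26],100,0,20)
E
```

```text
0 22.3 3.0 1.6 -0.00 -0.00 -4.87; 0 22.0 4.9 1.6 -0.00 -0.00 -4.87; 0 21.5 6.7 1.6 -0.00 -0.00 -4.87; 0 20.9 8.5 1.6 -0.00 -0.00 -4.87; 0 20.1 10.3 1.6 -0.00 -0.00 -4.87
0 19.1 11.9 1.6 -0.00 -0.00 -4.87; 0 18.0 13.5 1.6 -0.00 -0.00 -4.87; 0 16.8 15.0 1.6 -0.00 -0.00 -4.87; 0 15.5 16.4 1.6 -0.00 -0.00 -4.87; 0 14.1 17.6 1.6 -0.00 -0.00 -4.87
0 12.5 18.8 1.6 -0.00 -0.00 -4.87; 0 10.9 19.8 1.6 -0.00 -0.00 -4.87; 0 9.1 20.6 1.6 -0.00 -0.00 -4.87; 0 7.4 21.3 1.6 -0.00 -0.00 -4.87; 0 5.5 21.9 1.6 -0.00 -0.00 -4.87
0 3.7 22.3 1.6 -0.00 -0.00 -4.87; 0 1.8 22.5 1.6 -0.00 -0.00 -4.87; 0 -0.2 22.5 1.6 -0.00 -0.00 -4.87; 0 -2.1 22.5 1.6 -0.00 -0.00 -4.87; 0 -4.0 22.2 1.6 -0.00 -0.00 -4.87
```

arm_command(rows="0 22.3 3 1.6 0 0 -4.87; 0 22 4.9 1.6 0 0 -4.87; 0 21.5 6.7 1.6 0 0 -4.87; 0 20.9 8.5 1.6 0 0 -4.87; 0 20.1 10.3 1.6 0 0 -4.87")

```text
time_s: 9.8
position: [0.5207, -0.0367, 0.2828]
tool_rot: [[-0.456, 0.89, -0.003], [0.89, 0.456, 0.001], [0.002, -0.002, -1.0]]
ft_force: [-0.3, -0.4, -0.8]
grip_width: 0.085
```

arm_command(rows="0 19.1 11.9 1.6 0 0 -4.87; 0 18 13.5 1.6 0 0 -4.87; 0 16.8 15 1.6 0 0 -4.87; 0 15.5 16.4 1.6 0 0 -4.87; 0 14.1 17.6 1.6 0 0 -4.87")

```text
time_s: 10.22
position: [0.5307, 0.0757, 0.2748]
tool_rot: [[-0.782, 0.623, -0.003], [0.623, 0.782, 0.0], [0.002, -0.001, -1.0]]
ft_force: [1.1, 0.0, -0.6]
grip_width: 0.0852
```

arm_command(rows="0 12.5 18.8 1.6 0 0 -4.87; 0 10.9 19.8 1.6 0 0 -4.87; 0 9.1 20.6 1.6 0 0 -4.87; 0 7.4 21.3 1.6 0 0 -4.87; 0 5.5 21.9 1.6 0 0 -4.87")

```text
time_s: 10.63
position: [0.5408, 0.1882, 0.2666]
tool_rot: [[-0.97, 0.245, -0.003], [0.245, 0.97, -0.0], [0.002, -0.001, -1.0]]
ft_force: [0.4, 0.2, 0.9]
grip_width: 0.0855
```

arm_command(rows="0 3.7 22.3 1.6 0 0 -4.87; 0 1.8 22.5 1.6 0 0 -4.87; 0 -0.2 22.5 1.6 0 0 -4.87; 0 -2.1 22.5 1.6 0 0 -4.87; 0 -4 22.2 1.6 0 0 -4.87")

```text
time_s: 11.05
position: [0.5508, 0.3006, 0.2584]
tool_rot: [[-0.984, -0.177, -0.003], [-0.177, 0.984, -0.001], [0.003, -0.0, -1.0]]
ft_force: [0.2, -0.1, 0.3]
grip_width: 0.0851
```

arm_command(rows="0 0 0 0 0 0 0; 0 0 0 0 0 0 0")

```text
time_s: 11.22
position: [0.5505, 0.3002, 0.2584]
tool_rot: [[-0.985, -0.173, -0.003], [-0.173, 0.985, -0.001], [0.003, -0.001, -1.0]]
ft_force: [1.1, 0.6, 0.4]
grip_width: 0.0853
```

```bash
python3 - <<'E'
from h import *
s=readout.observe();print(s['position'],s['tool_rot'],s['time_s'],s['q'])
im,m=snap('wrist','w5')
E
```

```text
[0.55045923 0.30024469 0.25837989] [[-9.84913848e-01 -1.73023977e-01 -2.72297823e-03]
 [-1.73021444e-01  9.84917396e-01 -1.14187482e-03]
 [ 2.87948035e-03 -6.53514702e-04 -9.99995641e-01]] 11.2167 [ 1.78148927e+01  2.95118595e+01  5.97763986e+01 -1.45574984e-02
  9.08802925e+01 -8.21489441e+01]
```

View pics/w5.png

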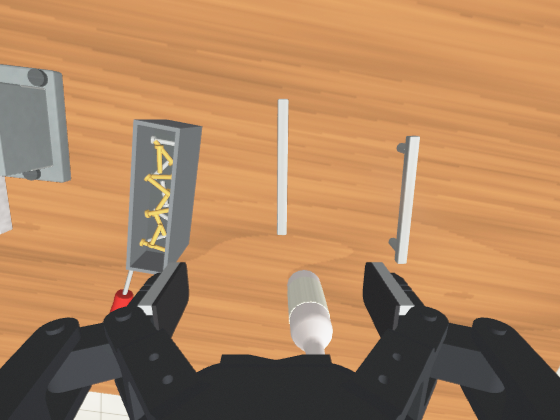

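Wrist view: the bar's top runs from (283,100) to (282,234). The box is left at (165,195), the decoy handle right at (405,200), and the bottle below at (308,300).

```bash
python3 - <<'E'
from h import *
im,m=load('w5')
s=im[85:250,265:300].astype(int);g=((s[...,0]-s[...,2]<30)&(s.max(2)>140)).astype(np.uint8)
n,L,st,c=cv2.connectedComponentsWithStats(g);k=1+st[1:,4].argmax();ys,xs=np.nonzero(L==k)
r=cv2.minAreaRect(np.stack([xs+265,ys+85],1).astype(np.float32));b=cv2.boxPoints(r)
b=b[b[:,1].argsort()]; e1=b[:2].mean(0);e2=b[2:].mean(0)+[0,1]
print(r,e1,e2); A=onz(m,*e1,.036);B=onz(m,*e2,.036);d=B-A
print(A,B,(A+B)/2,np.linalg.norm(d),np.degrees(np.arctan2(d[1],d[0])))
print('bottle base top px',onz(m,305,270,0),onz(m,292,285,.02),onz(m,328,285,.02)); print('bottle top',onz(m,313,330,.12))
for q in[(135,120),(200,128),(132,268),(163,272)]:print('box',onz(m,*q,.09))
a,ms=load('s4');dd,md=load('d4');print('bottle tri neck',tri([ms,md],[(422,236),(230,126)]), onz(ms,405,297,0),onz(md,234,174,0))
C=(A+B)/2
print(proj(ms,C),proj(md,C))
E
```

```text
((281.9285888671875, 166.49899291992188), (9.756147384643555, 135.10049438476562), 0.8184555172920227) [282.8935    98.955635] [280.96368408 235.0423584 ]
[0.45483747 0.29308209 0.036     ] [0.61279622 0.31967129 0.036     ] [0.53381684 0.30637669 0.036     ] 0.1601810049624764 9.555025148850822
bottle base top px [0.67379657 0.36642308 0.        ] [0.68928506 0.34936702 0.02      ] [0.68063062 0.39834023 0.02      ]
bottle top [0.67994302 0.36479494 0.12      ]
box [0.50080412 0.15804797 0.09      ]
box [0.49741353 0.21933439 0.09      ]
box [0.6582719  0.16091564 0.09      ]
box [0.65727064 0.19473454 0.09      ]
bottle tri neck [0.69583851 0.36655636 0.16346758] [0.7030212  0.37099686 0.        ] [6.84128813e-01 3.58316361e-01 1.11022302e-16]
[391.38137621 216.61040877] [205.62619835 197.51466932]
```

arm_command(rows="0 3 2 26 0 0 0.1; 0 3 2 26 0 0 0.1; 0 3 2 26 0 0 0.1; 0 3 2 26 0 0 0.1; 0 3 1.4 26 0 0 0")

```text
time_s: 11.68
position: [0.5338, 0.3054, 0.1291]
tool_rot: [[-0.987, -0.163, -0.0], [-0.163, 0.987, -0.0], [0.0, -0.0, -1.0]]
ft_force: [0.0, 0.1, -0.6]
grip_width: 0.086
```

arm_command(rows="0 0 0 20 0 0 0; 0 0 0 20 0 0 0; 0 0 0 10 0 0 0; 0 0 0 0 0 0 0")

```text
time_s: 12.02
position: [0.5331, 0.3054, 0.0782]
tool_rot: [[-0.986, -0.164, -0.004], [-0.164, 0.986, -0.002], [0.004, -0.001, -1.0]]
ft_force: [0.2, -0.3, 0.5]
grip_width: 0.0853
```

```bash
python3 - <<'E'
from h import *
s=readout.observe();print(s['position'],s['tool_rot'][:2],s['time_s'],s['ft_force'])
im,m=snap('wrist','w6')
v=im.copy()
for y in(-.08,0,.08):
    t=np.radians(9.56);p=proj(m,np.array([.5338+np.cos(t)*y,.3064+np.sin(t)*y,.036])).round().astype(int);cv2.circle(v,tuple(int(k) for k in p),4,(255,0,0),1)
cv2.imwrite('pics/w6o.png',v[:,:,::-1])
d=np.array([.5338,.3064,.030])-s['position'];print('tool delta',s['tool_rot'].T@d*1000)
E
```

```text
[0.53306689 0.30544657 0.0782008 ] [[-0.98637557 -0.16445452 -0.00423498]
 [-0.16444912  0.98638427 -0.0015968 ]] 12.0167 [ 0.18368193 -0.2771183   0.46377899]
tool delta [-1.09391682  0.86223742 48.19567677]
```

View pics/w6o.png

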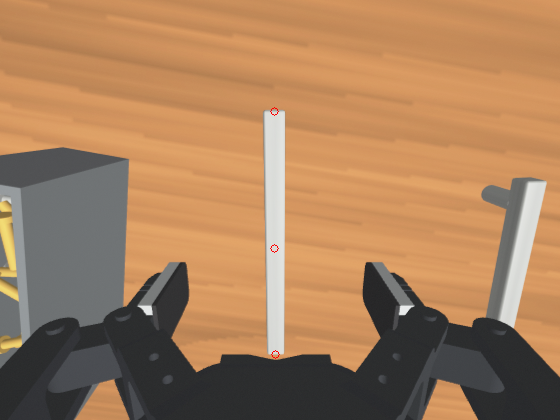

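The estimate matches the bar exactly (ends at (274,111) and (275,354)). Descend and grip.

arm_command(rows="0 -0.4 0.4 18 0 0 0; 0 -0.4 0.4 18 0 0 0; 0 -0.3 0.1 12 0 0 0; 0 0 0 0 0 0 0; 0 0 0 0 0 0 0")

```text
time_s: 12.48
position: [0.5349, 0.3079, 0.0331]
tool_rot: [[-0.986, -0.166, 0.0], [-0.166, 0.986, 0.0], [-0.0, 0.0, -1.0]]
ft_force: [-0.0, -0.8, 0.9]
grip_width: 0.0852
```

arm_command(rows="0.4 0 0 0 0 0 0; 0.7 0 0 0 0 0 0; 1 0 0 0 0 0 0; 1 0 0 0 0 0 0; 1 0 0 0 0 0 0", squeeze=60)

```text
time_s: 12.9
position: [0.5347, 0.308, 0.0328]
tool_rot: [[-0.986, -0.167, 0.001], [-0.167, 0.986, 0.0], [-0.001, 0.0, -1.0]]
ft_force: [0.0, 0.1, 0.2]
grip_width: 0.0254
```

arm_command(rows="1 0 0 0 0 0 0; 1 0 0 0 0 0 0; 1 0 0 0 0 0 0; 1 0 0 0 0 0 0; 1 0 0 0 0 0 0")

```text
time_s: 13.32
position: [0.5346, 0.3081, 0.0326]
tool_rot: [[-0.986, -0.167, 0.0], [-0.167, 0.986, 0.0], [-0.0, 0.0, -1.0]]
ft_force: [0.1, 0.7, 2.9]
grip_width: 0.0105
```

```bash
python3 - <<'E'
from h import *
s=readout.observe();print(s['position'],s['tool_rot'],s['time_s'],s['ft_force'],s['grip_width'])
im,m=snap('wrist','w7')
E
```

```text
[0.53461477 0.30806282 0.03264208] [[-9.86003802e-01 -1.66722478e-01  3.43574839e-04]
 [-1.66722421e-01  9.86003853e-01  1.88397896e-04]
 [-3.70176279e-04  1.28479413e-04 -9.99999923e-01]] 13.3167 [0.08521577 0.71580738 2.89049529] 0.01053061574003487
```

arm_command(rows="1 0 0 -10 0 0 0; 1 0 0 -25 0 0 0; 1 0 0 -40 0 0 0; 1 0 0 -40 0 0 0; 1 0 0 -20 0 0 0")

```text
time_s: 13.78
position: [0.5354, 0.3083, 0.1727]
tool_rot: [[-0.986, -0.167, 0.006], [-0.167, 0.986, 0.002], [-0.006, 0.001, -1.0]]
ft_force: [1.0, 0.2, -0.2]
grip_width: 0.0104
```

```bash
python3 - <<'E'
from h import *
s=readout.observe();print(s['position'],s['grip_width'],s['ft_force'])
plan([.548,-.053,.17],93.53,1,15)
im,m=snap('wrist','w8')
s_=im[60:400,240:310].astype(int);g=((s_[...,0]-s_[...,2]<30)&(s_.max(2)>140)).astype(np.uint8)
n,L,st,c=cv2.connectedComponentsWithStats(g);k=1+st[1:,4].argmax();ys,xs=np.nonzero(L==k);print(xs.min()+240,xs.max()+240,ys.min()+60,ys.max()+60)
top=(xs[ys<=ys.min()+1].mean()+240,ys.min()+60-.5);zt=s['position'][2]-.0326+.036
P=onz(m,*top,zt);print(top,'bar end in tool',s['tool_rot'].T@(P-s['position'])*1000)
E
```

```text
[0.53544478 0.30829676 0.17274219] 0.010394536533968083 [ 1.03446134  0.23454105 -0.21309515]
1 3.2 -23.9 0.1 0.00 0.02 0.40; 1 3.0 -23.9 0.1 0.00 0.02 0.40; 1 2.9 -23.9 0.1 0.00 0.02 0.40; 1 2.7 -24.0 0.2 0.00 0.02 0.40; 1 2.5 -24.0 0.2 0.00 0.02 0.40
1 2.3 -24.0 0.2 0.00 0.02 0.40; 1 2.2 -24.0 0.2 0.00 0.02 0.40; 1 2.0 -24.0 0.2 0.00 0.02 0.40; 1 1.8 -24.0 0.2 0.00 0.02 0.40; 1 1.7 -24.0 0.2 0.00 0.02 0.40
1 1.5 -24.1 0.2 0.00 0.02 0.40; 1 1.3 -24.1 0.2 0.00 0.02 0.40; 1 1.2 -24.1 0.2 0.00 0.02 0.40; 1 1.0 -24.1 0.2 0.00 0.02 0.40; 1 0.8 -24.1 0.2 0.00 0.02 0.40
261 294 101 359
(np.float64(275.5), np.float64(100.5)) bar end in tool [81.75441577  1.41197147 -3.89626697]
```

arm_command(rows="1 3 -15 0 0 0 0.2; 1 3 -24 0 0 0 0.4; 1 3 -24 0 0 0 0.4; 1 3 -24 0 0 0 0.4; 1 2.5 -24 0 0 0 0.4")

```text
time_s: 14.25
position: [0.5364, 0.1942, 0.1663]
tool_rot: [[-0.991, -0.135, -0.003], [-0.135, 0.991, -0.001], [0.003, -0.0, -1.0]]
ft_force: [0.0, -0.1, -0.0]
grip_width: 0.011
```

arm_command(rows="1 2 -24 0 0 0 0.4; 1 2 -24 0 0 0 0.4; 1 2 -24 0 0 0 0.4; 1 2 -24 0 0 0 0.4; 1 2 -24 0 0 0 0.4")

```text
time_s: 14.67
position: [0.5411, 0.0739, 0.1663]
tool_rot: [[-0.995, -0.1, -0.003], [-0.1, 0.995, -0.0], [0.003, 0.0, -1.0]]
ft_force: [0.3, -0.4, -0.7]
grip_width: 0.0105
```

arm_command(rows="1 1.5 -24 0 0 0 0.4; 1 1.3 -24 0 0 0 0.4; 1 1.2 -24 0 0 0 0.4; 1 1 -24 0 0 0 0.4; 1 0.8 -24 0 0 0 0.4")

```text
time_s: 15.08
position: [0.5456, -0.0459, 0.1663]
tool_rot: [[-0.998, -0.065, -0.003], [-0.065, 0.998, 0.001], [0.003, 0.001, -1.0]]
ft_force: [-0.0, -0.4, -0.0]
grip_width: 0.011
```

arm_command(rows="1 0 -10 0 0 0 0.2; 1 0 0 0 0 0 0; 1 0 0 0 0 0 0")

```text
time_s: 15.33
position: [0.5468, -0.0542, 0.1668]
tool_rot: [[-0.998, -0.062, -0.002], [-0.062, 0.998, 0.001], [0.002, 0.001, -1.0]]
ft_force: [0.5, 0.4, -0.5]
grip_width: 0.0108
```

```bash
python3 - <<'E'
from h import *
s=readout.observe();print(s['position'],s['tool_rot'],s['grip_width'])
plan([.5485,-.053,.126],93.53,1,3)
E
```

```text
[ 0.54681468 -0.05419188  0.16679751] [[-9.98084344e-01 -6.18474964e-02 -1.59042396e-03]
 [-6.18488171e-02  9.98085213e-01  7.95030007e-04]
 [ 1.53820802e-03  8.91872844e-04 -9.99998419e-01]] 0.01079759980948889
1 -0.6 0.3 13.6 0.02 -0.03 0.01; 1 -0.6 0.4 13.6 0.02 -0.03 0.01; 1 -0.6 0.4 13.6 0.02 -0.03 0.01
```

arm_command(rows="1 -0.6 0.4 14 0 0 0; 1 -0.6 0.4 14 0 0 0; 1 -0.6 0.4 12 0 0 0; 1 0 0 0 0 0 0; 1 0 0 0 0 0 0")

```text
time_s: 15.75
position: [0.5488, -0.0518, 0.1272]
tool_rot: [[-0.998, -0.064, -0.001], [-0.064, 0.998, 0.001], [0.001, 0.001, -1.0]]
ft_force: [1.4, 0.3, -1.0]
grip_width: 0.0106
```

```bash
python3 - <<'E'
from h import *
s=readout.observe();print(s['position'],s['tool_rot'][:2])
a,m1=snap('scene','s9');b,m2=snap('side','d9')
f=lambda i,x0,y0:cv2.resize(i[y0:y0+120,x0:x0+160],(400,300),interpolation=cv2.INTER_CUBIC)
f2=lambda i,x0,y0:cv2.resize(i[y0:y0+75,x0:x0+100],(400,300),interpolation=cv2.INTER_CUBIC)
o=np.vstack([np.hstack([f2(a,205,120),f2(b,260,205)])]);cv2.imwrite('pics/c9.png',cv2.resize(o,(800,300))[:,:,::-1])
E
```

```text
[ 0.54877572 -0.05183381  0.12717033] [[-9.97943114e-01 -6.40885348e-02 -1.48343674e-03]
 [-6.40894905e-02  9.97943971e-01  6.05908091e-04]]
```

View pics/c9.png

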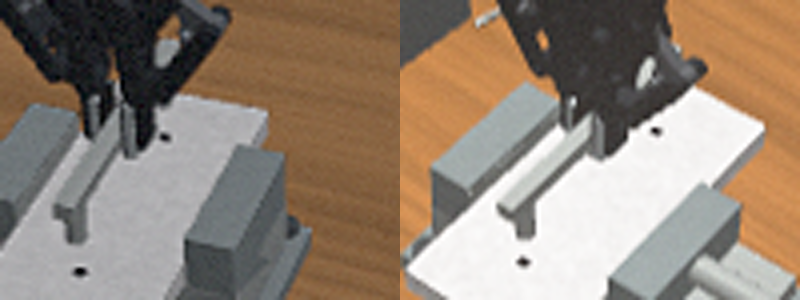

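The +X foot tip is at scene (224,179) above its hole at (225,188). The -X foot tip is at side (291,263) above its hole at (291,270.5). Compare numerically.

```bash
python3 - <<'E'
from h import *
a,m1=load('s9');b,m2=load('d9');s=readout.observe();z=s['position'][2]-.0326
print(s['position'],z)
h1=onz(m1,*dark(a,225,187,4,120),.07);h2=onz(m2,*dark(b,290,270,4,120),.07)
f1=onz(m1,224,179.2,z);f2=onz(m2,291.2,263.3,z)
print(h1,f1,f1-h1);print(h2,f2,f2-h2)
T=s['position']; R=s['tool_rot'];
hm=(h1+h2)/2; c=T+R@np.array([.0014,0,.0326]); print('by kinematics handle origin',c,'vs tri hole mid (.5474,-.053)')
for t in(.064,-.064):
    p=c+R@np.array([-t,0,0]); print(proj(m1,p),proj(m2,p))
E
```

```text
[ 0.5493802  -0.05239458  0.12817634] 0.09557633946834945
[ 0.61271007 -0.05025038  0.07      ] [ 0.61458331 -0.04829672  0.09557634] [0.00187324 0.00195366 0.02557634]
[ 0.48292618 -0.0569621   0.07      ] [ 0.4827776  -0.05925897  0.09557634] [-0.00014858 -0.00229687  0.02557634]
by kinematics handle origin [ 0.54801575 -0.05249078  0.09557497] vs tri hole mid (.5474,-.053)
[224.51167868 178.40776409] [324.18240665 229.73999738]
[245.79462545 144.96195298] [290.71408049 262.33242983]
```

arm_command(rows="1 0.6 -0.3 5 0 0 0; 1 0 0 5 0 0 0; 1 0 0 4.5 0 0 0; 1 0 0 0 0 0 0; 1 0 0 0 0 0 0")

```text
time_s: 16.27
position: [0.5484, -0.0534, 0.1126]
tool_rot: [[-0.998, -0.063, -0.001], [-0.063, 0.998, 0.0], [0.001, 0.0, -1.0]]
ft_force: [0.6, -0.1, -1.7]
grip_width: 0.0107
```

arm_command(rows="1 0 0 0 0 0 0; 1 0 0 0 0 0 0; 1 0 0 0 0 0 0; 1 0 0 0 0 0 0; 1 0 0 0 0 0 0")

```text
time_s: 16.68
position: [0.5486, -0.0533, 0.113]
tool_rot: [[-0.998, -0.063, 0.0], [-0.063, 0.998, -0.0], [-0.0, -0.0, -1.0]]
ft_force: [0.5, 0.1, -1.1]
grip_width: 0.0105
```

```bash
python3 - <<'E'
from h import *
a,m1=snap('scene','s10');b,m2=snap('side','d10');s=readout.observe();print(s['position'],s['tool_rot'],s['grip_width'],s['ft_force'],s['time_s'],s['qvel'])
f2=lambda i,x0,y0:cv2.resize(i[y0:y0+75,x0:x0+100],(400,300),interpolation=cv2.INTER_CUBIC)
cv2.imwrite('pics/c10.png',np.hstack([f2(a,205,120),f2(b,260,205)])[:,:,::-1])
E
```

```text
[ 0.54855308 -0.05332274  0.11295485] [[-9.98030817e-01 -6.27254832e-02  3.90252132e-05]
 [-6.27254842e-02  9.98030818e-01 -2.43199588e-05]
 [-3.74228843e-05 -2.67199437e-05 -9.99999999e-01]] 0.010609038314263491 [ 0.51025407 -1.20756539 -1.37204472] 16.7833 [ 0.03238221 -0.11173408 -0.03342918 -0.03616683 -0.04040048 -0.0435166 ]
```

View pics/c10.png

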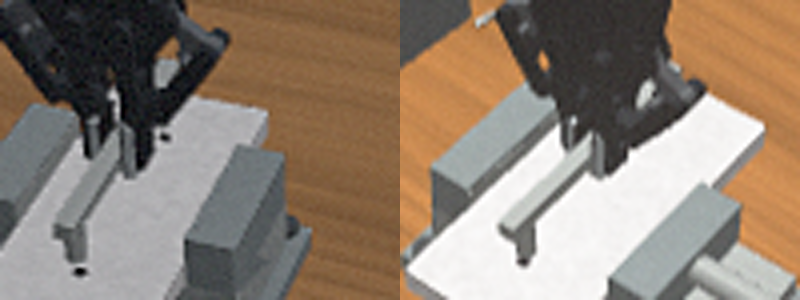

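Both views show each foot tip directly above its hole with a gap of about 10 mm: scene foot (77,258) over hole (80,271), side foot (523,253) over hole (523,263). Hand in.

```bash
python3 -c "
from rig import env
print(env.close_job())"
```

```text
the job is handed in; nothing more can be done
None
```

I handed the job in at about 17 s of the 72 s allowed. The drawer front is clamped and the bar handle is held above its holes. The hand-in gave no verdict.

- **Vise:** I turned the crank from about 6.6 rad to about 12.6 rad. It stiffened at the end to about 10 N at the knob, and I let go of it. Pictures showed the jaw against the drawer front. The jaw's clamping force can't be read directly.
- **Handle:** I took the bar nearest the base, lifted it with its feet at about 140 mm, and carried it over the screw box.
- **Last checks:**
  - **Height and centring:** From the arm pose, the feet are about 10 mm above the front and the bar is centred over the holes to about 1 mm.
  - **Level and line:** The bar is level to within 0.01° by the tool pose, and its tool angle is within 0.1° of the hole line.
  - **Hold:** The grip reads 10.6 mm, and the arm was practically at rest (joint speeds up to about 0.1°/s).
- **Disagreements:** At the stop about 25 mm above the front, foot-tip picks differed from the holes by up to 2.3 mm at either end. The two ends went opposite ways, which would be about 2° of yaw. I put this down to pixel error; it is within the 5° limit. The wrist force read 1–2 N of noise at the end.

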